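# Run the board stage under the test probe

## Robot

A 6-joint arm with a two-finger parallel gripper is mounted at the origin on the work surface. World frame = base frame: x ahead of the robot, y to its left, z up, the work surface at z = 0. Lengths are in mm, angles in rad, forces in N, time in s.
With the tool pointing down it reaches from about 350 to 850 mm from the base axis. Payload 8.1 kg.
Tool frame: the origin (TCP) lies on the centre line of the jaws, within the pads' length; the fingertips stand 25 mm ahead of it and the grasp point (between the pads) lies 6 mm ahead of it (tip_reach is the distance from the TCP to the fingertips, in mm); z points along the fingers, y is the line along which they close (so a half turn about z gives the same grasp; the last joint's range is limited). The gripper opens to 93 mm and grips with 3 to 60 N. Pads are 15 mm wide; open, the fingers measure 128 mm over their backs; the gripper's body (75 mm by 188 mm) begins 65 mm behind the grasp point.
Start: joints at [-1.321, 0.13, 1.488, -0, 1.523, -0.085], TCP at [197.168, -566.683, 215.335] pointing down, gripper open.
Joint ranges: [-2.96, 2.96], [-0.89, 2.26], [0.02, 2.5], [-1.34, 4.48], [0, 2.73], [-2.66, 2.66]. Speed limits (rad/s): [2.39, 2.39, 2.79, 3.14, 3.14, 3.14].

## Interface

Orientations are given as a 3x3 rotation matrix whose columns are the frame's x, y, z axes.
In Python, from rig import * gives the robot as it stands.
- The arm moves only by the shell command python3 -m creep 'ROWS'. ROWS is a JSON object of lists of equal length, an entry for each row: "delta_pos": the shift along the tool's x, y, z in m, a list of three; "rot": the turn, a rotation vector about the tool's x, y, z in degrees, a list of three; "jaw": the finger opening in m, from 0 to 0.093. A call has 1 to 20 rows; each row is the pose to reach, as a shift and turn from the pose commanded when the call began, along the tool's axes at that moment; what a row does not reach only later rows make up. A row lasts 1/12 s, in which the tool goes at most 41.7 mm and 7.16 degrees, less where a joint would pass 70% of its speed; a pose out of reach is approached as far as the arm can. A call with a gripper value outside its range is refused whole. The fingers move at their own pace and stop on an object; the grip force is fixed at half the most. Time passes only in rows, so rows that repeat a pose let the fingers close. It gives the time, the measured TCP pose, the force, the opening and the grip force at its end, in the units of the state.
- get_state(): the state, without advancing time (a new reading comes with each control period).
- camera(name): name is "scene" or "side" or "wrist"; returns the picture (480x640x3 uint8, red, green, blue); there is no depth.
- camera_info(name): a dict with "fx", "fy", "cx", "cy" (pixels), "extrinsics" (4x4, takes a point from camera to world coordinates); the wrist camera has in their place "mount" (4x4, takes a point from camera to tool coordinates, whose origin is the TCP and whose axes are the flange's). Camera axes: x right, y down, z forward; pixel columns grow to the right and rows downward; lengths in mm; the calibration is good to about 2 mm. The wrist camera is an equidistant fisheye: a pixel r from the principal point sees the ray r / f radians off the axis. A picture is of the moment at which its call begins: read the wrist's pose just before it. camera_info takes no time and is no camera call.
- sign_off(): hands the job in; it is judged then, once.
The state is a dict: "time_s": time; "joints": joint angles; "joint_vel": joint speeds; "tau": joint torques, N m; "ee_pos": TCP position; "orientation": TCP orientation; "wrist_force": force on the tool from outside, world axes, zero at the start; "torque": the same for the moment, N m; "gripper_width": finger opening in mm; "grasp_force": force on a finger pad.
Only numpy, scipy, OpenCV 4.12 (cv2) and the standard library are available. Lean on these libraries where they do the work, as an engineer would, in place of code of your own. Each camera call takes 0.05 s, during which the arm holds its last target. There are 200 camera calls.

## Task

Turn the stage's black handwheel, taking fresh grips on its rim as needed, until the carriage has brought the middle of the white ring transformer on the circuit board right below the tip of the test probe, and leave it standing there. Move the board only with the handwheel: do not push on the carriage, the board or the probe stand, and leave the other things on the bench where they are.

Things in the scene. Friction and masses are not known exactly. Their poses are not given: they have to be found in the camera images.
- stage: Rack-and-pinion board stage, fixed to the bench. Origin: on the bench under the handwheel's axis. y axis: the carriage's travel; x axis: from the handwheel to the carriage, away from the robot (yaw varies). A grey 90 x 90 mm gearbox, 58 mm high, stands at the origin under the wheel; an aluminium bed (x 70 to 190 mm, 380 mm long in y) bears the carriage.
- wheel_top (a point): Handwheel's centre, level with its rim's top, 117 mm above the bench. Black solid dished disc lying level: 120 mm outer diameter, raised rim 10 mm thick (radius 50 to 60 mm), open above, dish 32 mm deep inside the rim, hub cap 3 mm high; underside 75 mm above the bench. No crank handle: grip the rim from above, one finger inside, one outside, afresh for each stroke.
- handwheel (a joint): Angle of the handwheel (rad), growing counter-clockwise seen from above; limits -6.3 and 6.3; about a turn may be needed. Each radian counter-clockwise moves the carriage 15 mm along the stage's +y (clockwise: -y). Stiff (0.2 N m, about 4 N at the rim); it stays where it is left.
- carriage: Carriage of the stage: dark steel plate 110 x 150 mm (x, y) gripping a green circuit board, about 0.7 kg; slides along the stage's y only, driven by the handwheel. Origin: centre of its underside, 130 mm from the wheel's axis along the stage's x, 27 mm above the bench. Axes parallel to the stage's.
- transformer (a point): Centre of the top of the white ring-shaped transformer on the board (58 mm diameter, 28 mm high, top 76 mm above the bench), at the middle of the carriage. Axes parallel to the stage's.
- probe: Test-probe stand, fixed to the bench beyond the carriage: round dark foot 64 mm wide, post 135 mm high, and a level 120 mm arm, 122 mm above the bench, reaching back over the board towards the handwheel side (the stand's -x). Origin: at bench level right below the needle's tip; the foot's centre is 120 mm from it along the stand's +x.
- probe_tip (a point): Lower end of the brass probe needle hanging from the end of the arm, 86 mm above the bench (10 mm above the transformer's top).
- magnifier: Bystander: white bench magnifier on a fixed stand beyond the carriage: round foot 72 mm wide, lens 68 mm wide lying level, 100 mm high; no arm over the board. Origin: on the bench level, 120 mm in front of (-x of) the foot's centre.
- screwdriver: Bystander: screwdriver with black handle, 190 mm long, lying on the bench.
- parts_tray: Bystander: white parts tray 120 x 160 mm, 30 mm high. Origin: centre of its underside.
Things that resemble listed ones, but are neither listed nor needed, are in the scene too. There is more than one size of the probe; the job needs the smallest.

How it is judged (in metres and radians):
At the end, for the whole second after the job is handed in: Along the carriage's travel (the stage's y), the probe tip is within 5 mm of the transformer's centre, and the carriage stands still (y of probe_tip in the frame of transformer between -0.005 and 0.005 m and linear speed of carriage below 0.004 m/s); the robot touches nothing.
It fails at once if the robot pushes the carriage or the board (over 2 N) (contact force between any of the fingers, the arm and carriage above 2 N).
It fails at once if the robot pushes the probe stand (over 3 N) (contact force between any of the fingers, the arm and probe above 3 N).
It fails at once if the screwdriver or the tray is moved more than 30 mm (distance of any of screwdriver, parts_tray from where it was at the start of the episode above 0.03 m).
It also fails if it takes over 67 s, if anything falls off the work surface, if the arm or the gripper's body presses on something with over 40 N, if the wrist force passes 120 N, or if a joint passes its speed limit or range.

## Working session

There is one attempt and no reset: what is moved stays moved. The work goes in short steps, Python scripts to look and compute and a shell command to move; the robot and the scene stay as the last step left them, time stands still between calls to the robot, and variables do not carry over. Pictures are saved under pics/ and viewed, at most 11 in all, crops included, and the job is handed in when it is done.

```bash
mkdir -p pics
python3 - <<'E'
from rig import *
import cv2,json
s=get_state();print(s['time_s'],s['ee_pos'],s['orientation'],s['gripper_width'])
for n in("scene","side","wrist"):
    cv2.imwrite(f"pics/{n}0.png",camera(n)[:,:,::-1]);print(n,camera_info(n))
E
```

```text
0.0 [ 197.02882089 -566.11865921  214.28433972] [[ 9.44468264e-01  3.28602334e-01 -4.51313628e-04]
 [ 3.28602603e-01 -9.44466570e-01  1.79653445e-03]
 [ 1.64094781e-04 -1.84507261e-03 -9.99998284e-01]] 92.81857696929619
scene {'fx': 537.602942792476, 'fy': 537.602942792476, 'cx': 318.50769390327395, 'cy': 240.36181337938552, 'extrinsics': array([[-6.66053981e-01,  5.04725094e-01, -5.49203672e-01,
         1.22348933e+03],
       [ 7.45832285e-01,  4.40473613e-01, -4.99717119e-01,
         7.01707418e+02],
       [-1.03100449e-02, -7.42452406e-01, -6.69819474e-01,
         1.06241567e+03],
       [ 0.00000000e+00,  0.00000000e+00,  0.00000000e+00,
         1.00000000e+00]])}
side {'fx': 524.6387448896066, 'fy': 524.6387448896066, 'cx': 310.2585692807468, 'cy': 225.43384652174345, 'extrinsics': array([[-8.91633281e-01, -3.23364353e-01,  3.16899966e-01,
        -3.20329459e+01],
       [-4.52728394e-01,  6.28724095e-01, -6.32252334e-01,
         8.92459171e+02],
       [ 5.20522259e-03, -7.07206835e-01, -7.06987552e-01,
         1.12519910e+03],
       [ 0.00000000e+00,  0.00000000e+00,  0.00000000e+00,
         1.00000000e+00]])}
wrist {'fx': 371.64829954431775, 'fy': 371.64829954431775, 'cx': 321.75122621941784, 'cy': 238.78676513901638, 'mount': array([[ 1.66097562e-04, -9.70939621e-01, -2.39324517e-01,
         6.63133181e+01],
       [ 9.99999619e-01,  3.66384965e-04, -7.92397632e-04,
        -6.51794933e-01],
       [ 8.57055162e-04, -2.39324294e-01,  9.70939312e-01,
        -1.68670158e+02],
       [ 0.00000000e+00,  0.00000000e+00,  0.00000000e+00,
         1.00000000e+00]])}
```

View pics/scene0.png

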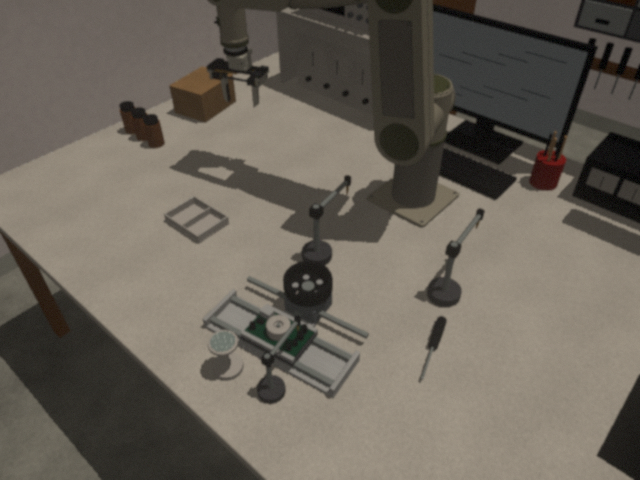

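View pics/side0.png

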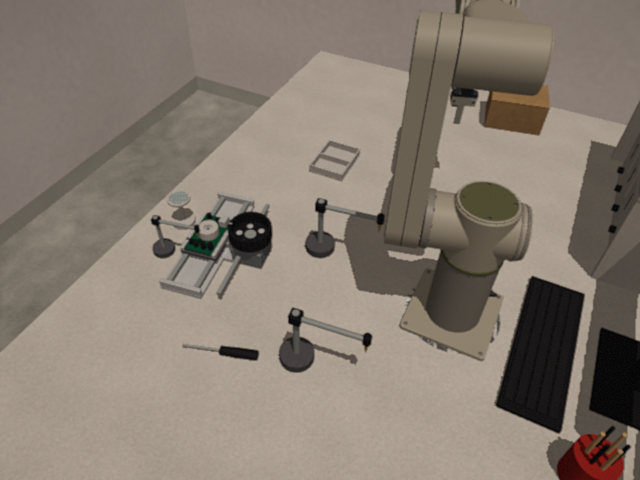

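The scene picture shows the handwheel at about (308,285), the white ring at (278,325), and the parts tray at (197,220). 
- **Probe stands:** there are three. The small one beyond the carriage has its foot at (270,389) and needle at about (297,325). Two larger ones stand near the robot, with feet at (317,252) and (445,292).
- **White ring:** the magnifier lens at (223,342) could be mistaken for the transformer.
- **Choice:** the small stand at (270,389), the ring at (278,325) and the black wheel at (308,285). I'll check this in a close crop.

Run:
```python
import cv2,numpy as np
a=cv2.imread('pics/scene0.png')[235:410,195:375];b=cv2.imread('pics/side0.png')[175:300,145:285]
a=cv2.resize(a,None,fx=3.2,fy=3.2,interpolation=cv2.INTER_CUBIC)
cv2.imwrite('pics/c1.png',cv2.convertScaleAbs(a,alpha=1.5))
b=cv2.resize(b,None,fx=4.6,fy=4.6,interpolation=cv2.INTER_CUBIC)
cv2.imwrite('pics/c2.png',cv2.convertScaleAbs(b,alpha=1.5))
```

```text
(no output)
```

View pics/c1.png

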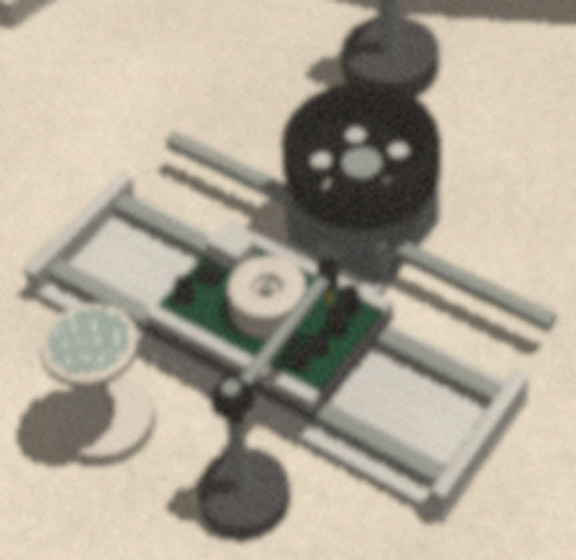

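View pics/c2.png

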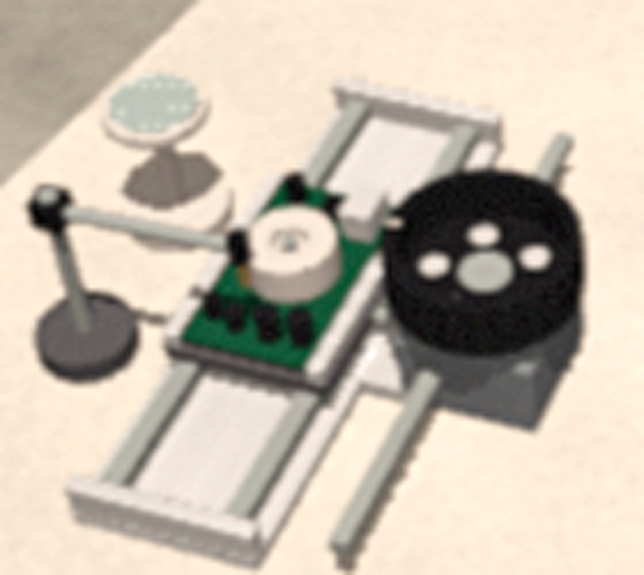

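The crops confirm the choice. The small stand's needle tip is at scene (297.5,329) and side (197,237), the ring top at scene (279,324) and side (208.5,228), and the wheel hub at scene (308,285.6) and side (250.7,234).

```bash
cat > h.py <<'E'
from rig import *
import numpy as np
def ray(n,p):
    c=camera_info(n);E=c['extrinsics']
    d=E[:3,:3]@[(p[0]-c['cx'])/c['fx'],(p[1]-c['cy'])/c['fy'],1]
    return E[:3,3],d/np.linalg.norm(d)
def plane(n,p,z):
    o,d=ray(n,p);return o+d*(z-o[2])/d[2]
def tri(ps,pd):
    A=0;b=0
    for n,p in(('scene',ps),('side',pd)):
        o,d=ray(n,p);M=np.eye(3)-np.outer(d,d);A=A+M;b=b+M@o
    return np.linalg.solve(A,b)
E
python3 - <<'E'
from h import *
np.set_printoptions(precision=1,suppress=True)
S=lambda x,y:(195+x/3.2,235+y/3.2)
D=lambda x,y:(145+x/4.6,175+y/4.6)
for n,a,b,z in(('tip',(328,302),(240,287),86),('ring',(268,284),(292,243),76),('hub',(361,162),(486,271),88),
  ('rodA',(172,138),(568,143),30),('rodB',(550,320),(345,540),30),('bedL',(125,183),(498,125),25),('bedL2',(30,275),(340,92),25),('bedR',(523,380),(262,530),25),('bedR2',(435,495),(75,490),25)):
    print(n,tri(S(*a),D(*b)),plane('scene',S(*a),z),plane('side',D(*b),z))
E
```

```text
tip [685.4 145.7  90.6] [681.8 139.9  86. ] [687.9 145.8  86. ]
ring [691.5  88.9  72.1] [693.1  89.7  76. ] [688.5  93.6  76. ]
hub [565.5  65.8  85.4] [566.7  66.2  88. ] [563.7  69.3  88. ]
rodA [ 611.7 -106.6   29.2] [ 611.3 -108.5   30. ] [ 610.7 -103.2   30. ]
rodB [554.9 244.7  33.1] [553.3 244.3  30. ] [556.7 241.9  30. ]
bedL [ 666.8 -105.5   21.7] [ 668.3 -103.8   25. ] [ 664.5 -101.6   25. ]
bedL2 [780.7 -86.1  22.3] [781.1 -86.8  25. ] [777.9 -80.8  25. ]
bedR [605.2 258.   25.2] [606.2 261.   25. ] [605.7 254.6  25. ]
bedR2 [720.8 276.8  23.3] [721.  275.4  25. ] [719.3 280.   25. ]
```

```bash
python3 - <<'E'
from h import *
np.set_printoptions(precision=1,suppress=True)
print(plane('scene',(317,252),15),tri((316,211),(321,205)),tri((348,180),(381,217)),plane('scene',(445,292),15),tri((453,248),(295,316)))
E
python3 -m creep '{"delta_pos":[[0,0,-0.04],[0,0,-0.08],[0.586,-0.459,-0.126],[0.586,-0.459,-0.126],[0.586,-0.459,-0.126],[0.586,-0.459,-0.126],[0.586,-0.459,-0.126],[0.586,-0.459,-0.126],[0.586,-0.459,-0.126],[0.586,-0.459,-0.126],[0.586,-0.459,-0.126],[0.586,-0.459,-0.126],[0.586,-0.459,-0.126],[0.586,-0.459,-0.126],[0.586,-0.459,-0.126],[0.586,-0.459,-0.126],[0.586,-0.459,-0.126],[0.586,-0.459,-0.126],[0.586,-0.459,-0.126],[0.586,-0.459,-0.126]],"rot":[[0,0,0],[0,0,0],[0,0,0],[0,0,0],[0,0,0],[0,0,0],[0,0,0],[0,0,0],[0,0,0],[0,0,0],[0,0,0],[0,0,0],[0,0,0],[0,0,0],[0,0,0],[0,0,0],[0,0,0],[0,0,0],[0,0,0],[0,0,0]],"jaw":[0.093,0.093,0.093,0.093,0.093,0.093,0.093,0.093,0.093,0.093,0.093,0.093,0.093,0.093,0.093,0.093,0.093,0.093,0.093,0.093]}'
python3 - <<'E'
from rig import *
import cv2
s=get_state();print(s['time_s'],s['ee_pos'],s['joints'],s['joint_vel'])
E
```

```text
[404.3 -50.1  15. ] [407.3 -48.1 166.7] [245.4 -73.  169.6] [297.4 304.6  15. ] [298.6 302.5 170.2]
time_s: 1.82
ee_pos: [600.5, 61.9, 341.0]
orientation: [[0.944, 0.329, -0.0], [0.329, -0.944, 0.0], [-0.0, -0.0, -1.0]]
wrist_force: [0.9, -0.2, 0.4]
gripper_width: 92.6
grasp_force: 0.0
1.8167 [600.54309909  61.91997756 340.99165621] [1.77112944e-02 1.25330324e-01 1.26731384e+00 1.98627214e-04
 1.74934333e+00 1.25304124e+00] [ 0.62784387  0.74933734 -0.849865   -0.00835265  0.09840535  0.62464186]
```

```bash
python3 -m creep '{"delta_pos":[[0,0,0],[0,0,0],[0,0,0],[0,0,0]],"rot":[[0,0,0],[0,0,0],[0,0,0],[0,0,0]],"jaw":[0.093,0.093,0.093,0.093]}'
cat >> h.py <<'E'
def wray(p,pos,R):
    c=camera_info('wrist');M=c['mount'];v=np.array([p[0]-c['cx'],p[1]-c['cy']]);r=np.linalg.norm(v);t=r/c['fx']
    d=np.r_[np.sin(t)*v/max(r,1e-9),np.cos(t)]
    return pos+R@M[:3,3],R@M[:3,:3]@d
def wplane(p,z,pos,R):
    o,d=wray(p,pos,R);return o+d*(z-o[2])/d[2]
def wproj(P,pos,R):
    c=camera_info('wrist');M=c['mount'];q=M[:3,:3].T@(R.T@(np.array(P)-pos)-M[:3,3])
    t=np.arctan2(np.hypot(q[0],q[1]),q[2]);u=q[:2]/np.hypot(q[0],q[1])
    return np.array([c['cx'],c['cy']])+c['fx']*t*u
E
python3 - <<'E'
from h import *
import cv2
s=get_state();print(repr(s['ee_pos']),repr(s['orientation']),s['time_s'])
np.savez('w1.npz',p=s['ee_pos'],R=s['orientation'])
cv2.imwrite('pics/w1.png',cv2.convertScaleAbs(camera('wrist')[:,:,::-1],alpha=1.4))
for P in((685,143,86),(690,92,76),(565,67,88)):print(wproj(P,s['ee_pos'],s['orientation']))
E
```

```text
time_s: 2.15
ee_pos: [599.4, 58.3, 341.3]
orientation: [[0.945, 0.328, -0.0], [0.328, -0.945, -0.0], [-0.0, 0.0, -1.0]]
wrist_force: [0.2, -0.4, -0.5]
gripper_width: 93.0
grasp_force: 0.0
array([599.43152466,  58.33153316, 341.32653229]) array([[ 9.44831010e-01,  3.27558105e-01, -2.23387252e-04],
       [ 3.27558016e-01, -9.44830999e-01, -3.58800254e-04],
       [-3.28591132e-04,  2.65833321e-04, -9.99999911e-01]]) 2.15
[276.60083603 112.57124542]
[320.72283314 122.99933766]
[305.84210998 232.03333004]
```

View pics/w1.png

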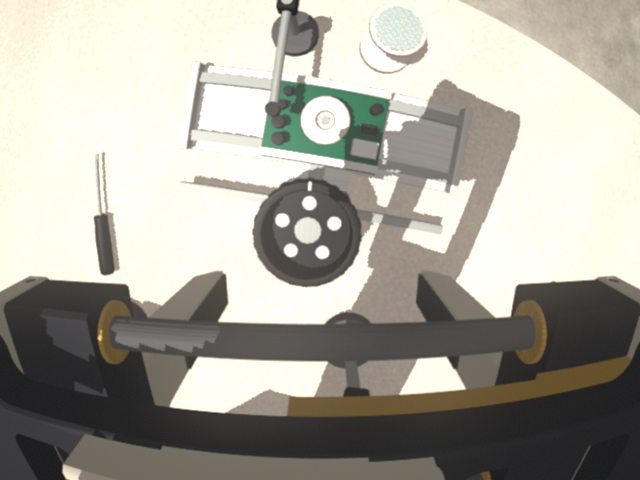

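The wrist view shows the ring top at about (325,120), the probe's end knob at (273,108) with the needle hidden under it, and the hub at (308,231) with a white rim mark at (310,186). The screwdriver is clear at (103,220).

```bash
cat > m.py <<'E'
from h import *
import cv2
np.set_printoptions(precision=1,suppress=True)
def circ(g,c,rad,lo,hi):
    m=cv2.inRange(g,lo,hi);k=np.zeros_like(m);cv2.circle(k,c,rad,255,-1);m&=k
    m=cv2.morphologyEx(m,cv2.MORPH_OPEN,np.ones((3,3),np.uint8))
    cs,_=cv2.findContours(m,cv2.RETR_EXTERNAL,cv2.CHAIN_APPROX_NONE);cs=max(cs,key=cv2.contourArea)
    return cv2.minEnclosingCircle(cs),cv2.fitEllipse(cs)
E
python3 - <<'E'
from m import *
f=np.load('w1.npz');p,R=f['p'],f['R']
g=cv2.cvtColor(cv2.imread('pics/w1.png'),cv2.COLOR_BGR2GRAY)
for n,c,r,lo,hi,z in(('ring',(325,120),32,150,255,76),('hub',(308,231),18,110,255,88),('rim',(307,232),62,0,90,115),('knob',(273,108),8,0,70,122)):
    mc,e=circ(g,c,r,lo,hi);print(n,mc,e,wplane(mc[0],z,p,R),wplane(e[0],z,p,R))
for n,z,a,b in(('railL',25,(191,150),(455,189)),('bedfar',25,(200,66),(465,110)),('board',50,(265,147),(383,164)),('rod',30,(190,182),(440,230))):
    d=wplane(b,z,p,R)-wplane(a,z,p,R);print(n,d,np.degrees(np.arctan2(d[0],-d[1])))
E
```

```text
ring ((324.5, 119.71428680419922), 25.063793182373047) ((324.3775939941406, 119.71226501464844), (47.846641540527344, 49.20875930786133), 55.22301483154297) [695.1  89.2  76. ] [695.   89.3  76. ]
hub ((307.0896301269531, 230.0099639892578), 14.232396125793457) ((307.09808349609375, 229.91204833984375), (27.051170349121094, 27.863264083862305), 96.54058837890625) [567.8  66.4  88. ] [567.9  66.4  88. ]
rim ((312.2750549316406, 231.70118713378906), 52.72950744628906) ((311.2367858886719, 231.90216064453125), (92.14387512207031, 95.90985107421875), 75.71846008300781) [573.9  61.4 115. ] [573.3  62.4 115. ]Traceback (most recent call last):
  File "<stdin>", line 5, in <module>
  File "m.py", line 7, in circ
    cs,_=cv2.findContours(m,cv2.RETR_EXTERNAL,cv2.CHAIN_APPROX_NONE);cs=max(cs,key=cv2.contourArea)
                                                                        ~~~^^^^^^^^^^^^^^^^^^^^^^^^
ValueError: max() iterable argument is empty
```

```bash
python3 -m creep '{"delta_pos":[[-0.055,0.03,0.05],[-0.055,0.03,0.09],[-0.055,0.03,0.13],[-0.055,0.03,0.17],[-0.055,0.03,0.18],[-0.055,0.03,0.18],[-0.055,0.03,0.18],[-0.055,0.03,0.18],[-0.055,0.03,0.18],[-0.055,0.03,0.18],[-0.055,0.03,0.18],[-0.055,0.03,0.18]],"rot":[[0,0,7],[0,0,14],[0,0,21],[0,0,29],[0,0,29],[0,0,29],[0,0,29],[0,0,29],[0,0,29],[0,0,29],[0,0,29],[0,0,29]],"jaw":[0.05,0.05,0.05,0.05,0.05,0.05,0.05,0.05,0.05,0.05,0.05,0.05]}'
python3 - <<'E'
from m import *
s=get_state();p,R=s['ee_pos'],s['orientation']
np.savez('w2.npz',p=p,R=R);print(p,R,s['joints'])
im=cv2.convertScaleAbs(camera('wrist')[:,:,::-1],alpha=1.4)
for a in np.arange(0,360,10):
    t=np.radians(a)
    for r in(50,60):
        q=wproj((567+r*np.cos(t),67+r*np.sin(t),117),p,R);cv2.circle(im,tuple(int(round(v)) for v in q),1,(0,0,255),-1)
cv2.imwrite('pics/w2.png',im)
E
```

```text
time_s: 3.2
ee_pos: [558.6, 13.0, 162.9]
orientation: [[0.985, -0.17, 0.002], [-0.17, -0.985, -0.0], [0.002, -0.0, -1.0]]
wrist_force: [0.6, 0.0, -0.5]
gripper_width: 49.8
grasp_force: 0.0
[558.6  13.  162.9] [[ 1.  -0.2  0. ]
 [-0.2 -1.  -0. ]
 [ 0.  -0.  -1. ]] [-0.1  0.   1.7 -0.   1.4  1.7]
```

View pics/w2.png

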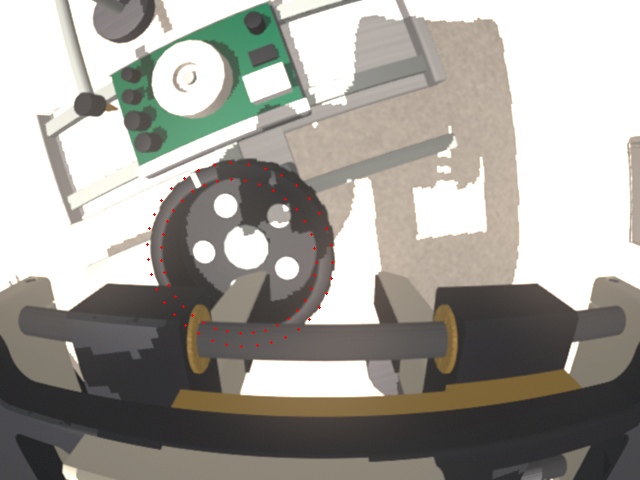

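The view shows the rim spanning columns 151 to 336 with its top at row 158, and the hub at (246,247). The drawn circle is a few px off, so I'll refine the centre.

Run:
```python
from m import *
np.set_printoptions(precision=3,suppress=True)
f=np.load('w2.npz');p,R=f['p'],f['R'];print(p,R[:,1])
print(wplane((246,247),88,p,R),wplane((190,77),76,p,R))
from scipy.optimize import least_squares
g=cv2.GaussianBlur(cv2.cvtColor(cv2.imread('pics/w2.png'),cv2.COLOR_BGR2GRAY),(5,5),0)
# rim outer edge on top plane: points sampled outward from the hub, dark->bright
pts=[]
for a in np.arange(150,375,5):
    t=np.radians(a);r=np.arange(75,115,.5)
    x=243+r*np.cos(t);y=250+r*np.sin(t)
    v=cv2.remap(g,x.astype(np.float32)[None],y.astype(np.float32)[None],1)[0].astype(float)
    d=np.diff(v,n=1);i=np.argmax(d[:])
    if d[i]>6:pts.append(wplane((x[i],y[i]),117,p,R)[:2])
pts=np.array(pts);s=least_squares(lambda q:np.hypot(*(pts-q[:2]).T)-60,[567,67],loss='soft_l1')
print(len(pts),s.x,np.hypot(*(pts-s.x).T)-60)
```

```text
[558.639  13.033 162.869] [-0.17  -0.985 -0.   ]
[567.799  65.364  88.   ] [694.048  85.498  76.   ]
43 [568.944  63.374] [  0.107   0.615   0.306  -0.017   0.031   0.075  -0.235   0.19   -0.76
  -0.621  -0.445  -0.885  -1.26   -0.621  -0.263 -10.921  -0.964  -1.698
  -1.79   -0.374   9.922  11.271  12.906   0.237  -0.441   0.313   1.033
   0.556   5.835   2.381   0.616   0.546   1.013  -0.312   0.07    0.123
  -1.619  -1.041  -1.662  -2.003  -2.649  -2.394  -1.814]
```

```bash
python3 -m creep '{"delta_pos":[[0.002,0.002,0],[0.002,0.002,0],[0.002,0.002,0.015],[0.002,0.002,0.03],[0.002,0.002,0.045],[0.002,0.002,0.045],[0.002,0.002,0.045],[0.002,0.002,0.045],[0.002,0.002,0.045],[0.002,0.002,0.045],[0.002,0.002,0.045],[0.002,0.002,0.045],[0.002,0.002,0.045]],"rot":[[0,0,0],[0,0,0],[0,0,0],[0,0,0],[0,0,0],[0,0,0],[0,0,0],[0,0,0],[0,0,0],[0,0,0],[0,0,0],[0,0,0],[0,0,0]],"jaw":[0.04,0.04,0.04,0.04,0.04,0.04,0.04,0.005,0.005,0.005,0.005,0.005,0.005]}'
```

```text
time_s: 4.33
ee_pos: [559.6, 10.7, 116.7]
orientation: [[0.985, -0.17, 0.001], [-0.17, -0.985, -0.0], [0.001, -0.0, -1.0]]
wrist_force: [-0.1, 1.0, 0.8]
gripper_width: 6.7
grasp_force: 0.0
```

Run:
```python
from m import *
s=get_state();print(s['ee_pos'],s['gripper_width'],s['grasp_force'],s['wrist_force'])
np.savez('w3.npz',p=s['ee_pos'],R=s['orientation'])
a=camera('wrist');b=camera('side')[170:300,150:310];c=camera('scene')[220:350,230:390]
cv2.imwrite('pics/w3.png',a[:,:,::-1])
o=np.vstack([np.hstack([cv2.resize(x,(400,300),interpolation=2) for x in(b,c)]),np.pad(cv2.resize(a[150:400,100:500],(480,300)),((0,0),(0,320),(0,0)))])
cv2.imwrite('pics/c3.png',cv2.convertScaleAbs(o[:,:,::-1],alpha=1.5))
```

```text
[559.6  10.7 116.7] 6.709286731164362 0.0 [-0.1  1.   0.8]
```

View pics/c3.png

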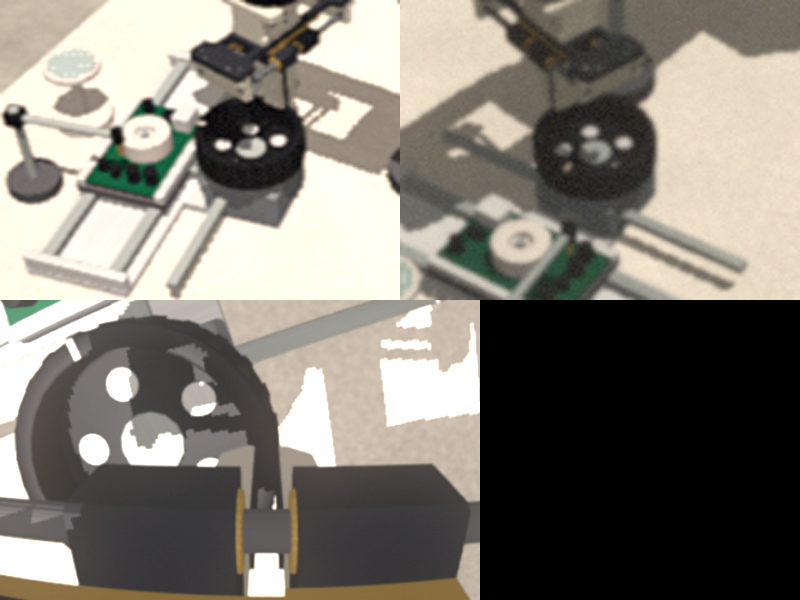

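The fingers straddle the rim at about crop (265,470), so I'll let them finish closing.

```bash
python3 -m creep '{"delta_pos":[[0,0,0],[0,0,0],[0,0,0],[0,0,0],[0,0,0],[0,0,0]],"rot":[[0,0,0],[0,0,0],[0,0,0],[0,0,0],[0,0,0],[0,0,0]],"jaw":[0,0,0,0,0,0]}'
```

```text
time_s: 4.98
ee_pos: [559.4, 10.7, 116.3]
orientation: [[0.985, -0.17, 0.0], [-0.17, -0.985, -0.0], [0.0, 0.0, -1.0]]
wrist_force: [0.4, -0.0, -0.3]
gripper_width: 0.5
grasp_force: 0.0
```

Run:
```python
from m import *
f=np.load('w3.npz');p,R=f['p'],f['R']
for n,q,z in(('rim right',(331.7,250),117),('rim right2',(322,225),117),('hub',(100+152/1.2,150+140/1.2),88),('rimtop',(100+135/1.2,150+17/1.2),117)):print(n,R.T@(wplane(q,z,p,R)-p))
for dz in(-20,0,6,25):print(dz,wproj(p+R@[0,0,dz],p,R),wproj(p+R@[8,0,dz],p,R))
s=get_state();np.savez('w4.npz',p=s['ee_pos'],R=s['orientation'])
a=camera('wrist')[150:400,150:470];cv2.imwrite('pics/w4.png',cv2.convertScaleAbs(cv2.resize(a,None,fx=2.4,fy=2.4,interpolation=2)[:,:,::-1],alpha=2.2))
```

```text
rim right [18.9  3.8 -0.3]
rim right2 [30.9 -0.8 -0.3]
hub [  0.8 -55.2  28.7]
rimtop [ 60.  -51.5  -0.2]
-20 [323.7 304. ] [323.8 286.9]
0 [323.6 287.3] [323.6 271.8]
6 [323.5 283. ] [323.5 267.9]
25 [323.4 270.8] [323.4 256.9]
```

View pics/w4.png

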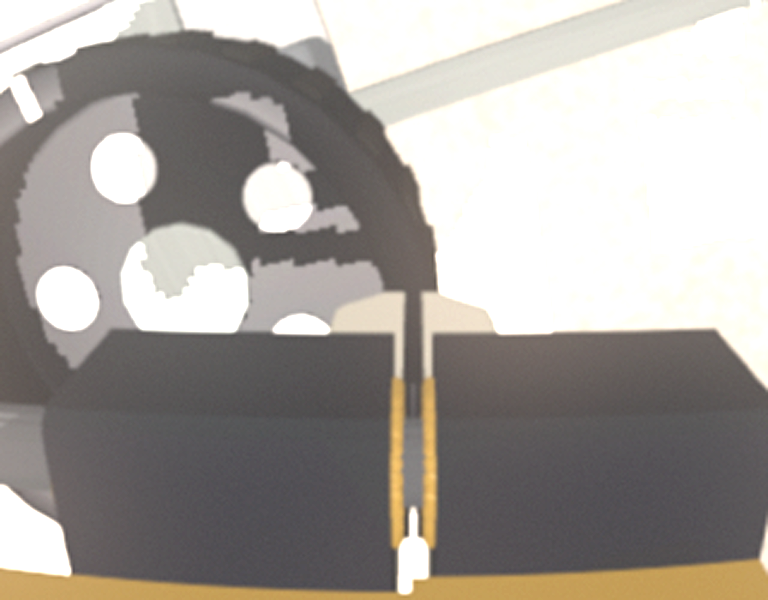

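```bash
python3 - <<'E'
from h import *
for q,y in(((418,274),46.5),((227,274),-46.5)):
    o,d=wray(q,np.zeros(3),np.eye(3));print(o+d*(y-o[1])/d[1])
E
python3 -m creep '{"delta_pos":[[0,0,-0.01],[0,0,-0.01],[0,0,-0.01],[0,0,-0.01],[0,0,-0.01],[0,0,-0.01]],"rot":[[0,0,0],[0,0,0],[0,0,0],[0,0,0],[0,0,0],[0,0,0]],"jaw":[0.04,0.04,0.04,0.04,0.04,0.04]}'
```

```text
[ 6.38345302 46.5         0.3086351 ]
[  7.64410653 -46.5         -3.35821339]
time_s: 5.53
ee_pos: [559.2, 10.7, 126.1]
orientation: [[0.985, -0.171, -0.0], [-0.171, -0.985, 0.0], [-0.0, 0.0, -1.0]]
wrist_force: [-0.0, -0.3, 0.5]
gripper_width: 35.8
grasp_force: 0.0
```

The fingertips actually stand level with the reported TCP, from the wrist-view geometry, so the closing happened above the rim. I'll go lower gently and watch the force.

```bash
python3 -c "
import rig;print([ (k,getattr(rig,k)) for k in dir(rig) if 'tip' in k.lower() or 'reach' in k.lower()])"
python3 -m creep '{"delta_pos":[[0,0,0.004],[0,0,0.008],[0,0,0.012],[0,0,0.016],[0,0,0.02],[0,0,0.02],[0,0,0.02]],"rot":[[0,0,0],[0,0,0],[0,0,0],[0,0,0],[0,0,0],[0,0,0],[0,0,0]],"jaw":[0.04,0.04,0.04,0.04,0.04,0.04,0.04]}'
```

```text
[('tip_reach', 25.0)]
time_s: 6.12
ee_pos: [559.0, 10.7, 105.8]
orientation: [[0.985, -0.171, -0.001], [-0.171, -0.985, 0.0], [-0.001, 0.0, -1.0]]
wrist_force: [-1.0, -0.4, 0.8]
gripper_width: 39.9
grasp_force: 0.0
```

```bash
python3 -m creep '{"delta_pos":[[0,0,0.003],[0,0,0.006],[0,0,0.008],[0,0,0.008],[0,0,0.008],[0,0,0.008],[0,0,0.008],[0,0,0.008],[0,0,0.008],[0,0,0.008],[0,0,0.008]],"rot":[[0,0,0],[0,0,0],[0,0,0],[0,0,0],[0,0,0],[0,0,0],[0,0,0],[0,0,0],[0,0,0],[0,0,0],[0,0,0]],"jaw":[0.04,0.04,0.04,0.04,0.04,0.005,0.005,0.005,0.005,0.005,0.005]}'
```

```text
time_s: 7.03
ee_pos: [559.8, 11.3, 98.5]
orientation: [[0.985, -0.171, 0.001], [-0.171, -0.985, 0.001], [0.001, -0.001, -1.0]]
wrist_force: [2.2, 3.1, -1.7]
gripper_width: 10.2
grasp_force: 29.7
```

```bash
python3 -m creep '{"delta_pos":[[0.0029,-0.0001,0],[0.0057,-0.0003,0],[0.0114,-0.0012,0],[0.017,-0.0027,0],[0.0224,-0.0048,0],[0.0275,-0.0074,0],[0.0323,-0.0105,0],[0.0368,-0.0141,0],[0.0409,-0.0182,0],[0.0445,-0.0227,0],[0.0476,-0.0275,0],[0.0476,-0.0275,0],[0.0476,-0.0275,0]],"rot":[[0,0,-3],[0,0,-6],[0,0,-12],[0,0,-18],[0,0,-24],[0,0,-30],[0,0,-36],[0,0,-42],[0,0,-48],[0,0,-54],[0,0,-60],[0,0,-60],[0,0,-60]],"jaw":[0.005,0.005,0.005,0.005,0.005,0.005,0.005,0.005,0.005,0.005,0.005,0.005,0.005]}'
python3 - <<'E'
from m import *
s=get_state();print(s['joints'],s['torque'])
g=camera('wrist');cv2.imwrite('pics/w5.png',g[:,:,::-1])
a=camera('scene');b=camera('side')
cv2.imwrite('pics/s5.png',a[:,:,::-1]);cv2.imwrite('pics/d5.png',b[:,:,::-1])
def ring(im,x0,y0,w,h):
    c=im[y0:y0+h,x0:x0+w].astype(int);m=((c.min(2)>110)&(c[:,:,0]-c[:,:,2]<60)).astype(np.uint8)
    return m
E
```

```text
time_s: 8.12
ee_pos: [610.8, 32.3, 98.5]
orientation: [[0.639, 0.769, -0.001], [0.769, -0.639, 0.003], [0.002, -0.003, -1.0]]
wrist_force: [-1.0, 10.7, 2.8]
gripper_width: 10.2
grasp_force: 29.5
[-0.   0.2  1.6  0.   1.3  0.7] [ 1.8  0.2 -0.3]
```

```bash
python3 -m creep '{"delta_pos":[[0.0057,-0.0003,0],[0.0114,-0.0012,0],[0.017,-0.0027,0],[0.0224,-0.0048,0],[0.0275,-0.0074,0],[0.0323,-0.0105,0],[0.0368,-0.0141,0],[0.0409,-0.0182,0],[0.0445,-0.0227,0],[0.0476,-0.0275,0],[0.0502,-0.0326,0],[0.0523,-0.038,0],[0.0538,-0.0436,0],[0.0547,-0.0493,0],[0.055,-0.055,0],[0.055,-0.055,0],[0.055,-0.055,0]],"rot":[[0,0,-6],[0,0,-12],[0,0,-18],[0,0,-24],[0,0,-30],[0,0,-36],[0,0,-42],[0,0,-48],[0,0,-54],[0,0,-60],[0,0,-66],[0,0,-72],[0,0,-78],[0,0,-84],[0,0,-90],[0,0,-90],[0,0,-90]],"jaw":[0.005,0.005,0.005,0.005,0.005,0.005,0.005,0.005,0.005,0.005,0.005,0.005,0.005,0.005,0.005,0.005,0.005]}'
python3 - <<'E'
from m import *
print(get_state()['joints'])
cv2.imwrite('pics/s6.png',camera('scene')[:,:,::-1]);cv2.imwrite('pics/d6.png',camera('side')[:,:,::-1])
a=cv2.imread('pics/s6.png')[235:410,195:375];b=cv2.imread('pics/d6.png')[165:300,135:285]
o=np.hstack([cv2.resize(x,(400,400),interpolation=2) for x in(a,b)]);cv2.imwrite('pics/c6.png',cv2.convertScaleAbs(o,alpha=1.6))
E
```

```text
time_s: 9.68
ee_pos: [601.6, 107.3, 98.4]
orientation: [[-0.769, 0.64, -0.005], [0.64, 0.769, -0.0], [0.003, -0.003, -1.0]]
wrist_force: [-11.6, 0.6, 9.2]
gripper_width: 10.2
grasp_force: 30.1
[ 0.1  0.2  1.6  0.   1.3 -0.8]
```

View pics/c6.png

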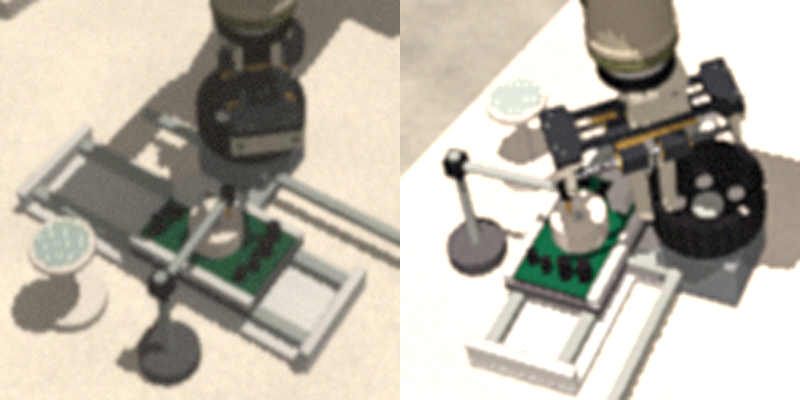

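The views show the ring nearly below the needle, with about 13 mm left of the 52 mm by angle. I'll go 36° more, release, lift and measure.

```bash
python3 -m creep '{"delta_pos":[[0.0057,-0.0003,0],[0.0114,-0.0012,0],[0.017,-0.0027,0],[0.0224,-0.0048,0],[0.0275,-0.0074,0],[0.0323,-0.0105,0],[0.0323,-0.0105,0],[0.0323,-0.0105,0],[0.0323,-0.0105,0],[0.0323,-0.0105,0],[0.0323,-0.0105,0],[0.0323,-0.0105,0],[0.0323,-0.0105,-0.03],[0.0323,-0.0105,-0.07],[0.0323,-0.0105,-0.11],[0.0323,-0.0105,-0.15],[0.0323,-0.0105,-0.19],[0.0323,-0.0105,-0.23],[0.0323,-0.0105,-0.24],[0.0323,-0.0105,-0.24]],"rot":[[0,0,-6],[0,0,-12],[0,0,-18],[0,0,-24],[0,0,-30],[0,0,-36],[0,0,-36],[0,0,-36],[0,0,-36],[0,0,-36],[0,0,-36],[0,0,-36],[0,0,-36],[0,0,-36],[0,0,-36],[0,0,-36],[0,0,-36],[0,0,-36],[0,0,-36],[0,0,-36]],"jaw":[0.005,0.005,0.005,0.005,0.005,0.005,0.005,0.005,0.04,0.04,0.04,0.04,0.04,0.04,0.04,0.04,0.04,0.04,0.04,0.04]}'
```

```text
time_s: 11.45
ee_pos: [574.4, 120.0, 343.9]
orientation: [[-0.998, 0.067, 0.009], [0.067, 0.998, 0.001], [-0.009, 0.002, -1.0]]
wrist_force: [1.1, 0.1, -0.2]
gripper_width: 39.9
grasp_force: 0.0
```

```bash
python3 -m creep '{"delta_pos":[[0.073,-0.013,0],[0.073,-0.013,0],[0.073,-0.013,0],[0.073,-0.013,0],[0.073,-0.013,0],[0.073,-0.013,0],[0.073,-0.013,0],[0.073,-0.013,0],[0.073,-0.013,0],[0.073,-0.013,0],[0.073,-0.013,0],[0.073,-0.013,0],[0.073,-0.013,0],[0.073,-0.013,0],[0.073,-0.013,0],[0.073,-0.013,0],[0.073,-0.013,0],[0.073,-0.013,0],[0.073,-0.013,0],[0.073,-0.013,0]],"rot":[[0,0,7],[0,0,14],[0,0,21],[0,0,28],[0,0,35],[0,0,42],[0,0,49],[0,0,56],[0,0,63],[0,0,70],[0,0,77],[0,0,84],[0,0,91],[0,0,98],[0,0,105],[0,0,112],[0,0,119],[0,0,126],[0,0,133],[0,0,140]],"jaw":[0.04,0.04,0.04,0.04,0.04,0.04,0.04,0.04,0.04,0.04,0.04,0.04,0.04,0.04,0.04,0.04,0.04,0.04,0.04,0.04]}' | grep -E 'pos|ori'
python3 -m creep '{"delta_pos":[[0,0,0.03],[0,0,0.06],[0,0,0.09],[0,0,0.12],[0,0,0.12],[0,0,0.12],[0,0,0.12],[0,0,0.12]],"rot":[[0,0,7],[0,0,14],[0,0,21],[0,0,26.7],[0,0,26.7],[0,0,26.7],[0,0,26.7],[0,0,26.7]],"jaw":[0.04,0.04,0.04,0.04,0.04,0.04,0.04,0.04]}'
python3 - <<'E'
from m import *
s=get_state();p,R=s['ee_pos'],s['orientation'];np.savez('w7.npz',p=p,R=R)
a=camera('wrist');cv2.imwrite('pics/w7.png',a[:,:,::-1])
c=wproj((685,143,86),p,R).astype(int);x,y=max(c[0]-120,0),max(c[1]-75,0);print(x,y,c)
cv2.imwrite('pics/c7.png',cv2.resize(a[y:y+180,x:x+240],None,fx=3.3,fy=3.3,interpolation=2)[:,:,::-1])
E
```

```text
ee_pos: [498.2, 111.5, 336.2]
orientation: [[0.811, 0.585, -0.003], [0.585, -0.811, -0.0], [-0.002, -0.001, -1.0]]
time_s: 13.78
ee_pos: [499.9, 111.8, 220.7]
orientation: [[0.986, 0.167, 0.003], [0.167, -0.986, 0.0], [0.003, 0.0, -1.0]]
wrist_force: [0.5, -0.0, -0.2]
gripper_width: 39.9
grasp_force: 0.0
203 0 [323   8]
```

View pics/c7.png

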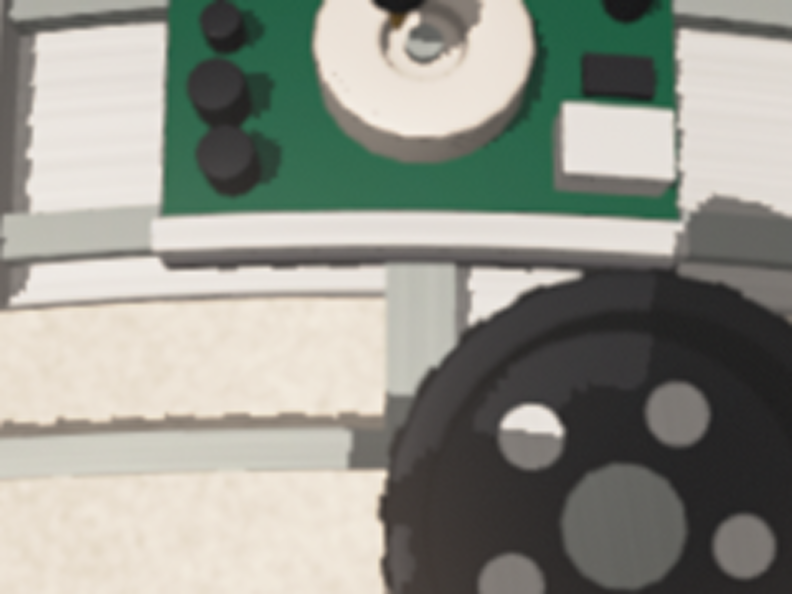

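The needle tip shows at crop (397,24), which is full-image (323.3,7.3). The ring's outer edges run from crop column 313 to 536, so its centre is at about (424.5,44), and the ring still has to move a little to the left (+y).

Run:
```python
from m import *
f=np.load('w7.npz');p,R=f['p'],f['R'];Y=np.array([-.166,.986,0])
F=lambda x,y:(203+x/3.3,y/3.3)
t=wplane(F(397,24),86,p,R);r=wplane(F(424.5,44),76,p,R);l=wplane(F(313,44),76,p,R);rr=wplane(F(536,44),76,p,R)
print(t,r,l,rr,(t-r)@Y,(l-rr)@Y,(wplane(F(424,42),55,p,R))@Y-t@Y)
h=wplane(F(624,526),88,p,R);print(h,(r-h)@Y,(t-h)@Y,(r-h)@[.986,.166,0])
for a,b in(((150,216),(683,218)),((5,450),(350,447))):
    d=wplane(F(*b),50,p,R)-wplane(F(*a),50,p,R);print(d,np.degrees(np.arctan2(d[0],-d[1])))
```

```text
[685.8 143.   86. ] [685.2 135.7  76. ] [680.6 164.   76. ] [690.9 107.3  76. ] 7.116006004289292 57.623826284778886 -7.516031800631268
[567.4  66.   88. ] 49.089155598809455 56.205161603098745 127.63758718092349
[  25.2 -146.3    0. ] 9.766285165355086
[ 14.1 -97.    0. ] 8.27642340654447
```

```bash
python3 -m creep '{"delta_pos":[[0.06,0.111,0],[0.06,0.111,0],[0.06,0.111,0],[0.06,0.111,0.03],[0.06,0.111,0.06],[0.06,0.111,0.06],[0.06,0.111,0.06],[0.06,0.111,0.07],[0.06,0.111,0.085],[0.06,0.111,0.1],[0.06,0.111,0.115],[0.06,0.111,0.122],[0.06,0.111,0.122],[0.06,0.111,0.122],[0.06,0.111,0.122],[0.06,0.111,0.122],[0.06,0.111,0.122],[0.06,0.111,0.122],[0.06,0.111,0.122],[0.06,0.111,0.122]],"rot":[[0,0,0],[0,0,0],[0,0,0],[0,0,0],[0,0,0],[0,0,0],[0,0,0],[0,0,0],[0,0,0],[0,0,0],[0,0,0],[0,0,0],[0,0,0],[0,0,0],[0,0,0],[0,0,0],[0,0,0],[0,0,0],[0,0,0],[0,0,0]],"jaw":[0.04,0.04,0.04,0.04,0.04,0.04,0.04,0.04,0.04,0.04,0.04,0.04,0.04,0.04,0.005,0.005,0.005,0.005,0.005,0.005]}'
```

```text
time_s: 15.5
ee_pos: [576.5, 11.1, 96.9]
orientation: [[0.986, 0.165, 0.001], [0.165, -0.986, -0.001], [0.0, 0.002, -1.0]]
wrist_force: [-0.9, -3.8, 3.1]
gripper_width: 11.6
grasp_force: 29.6
```

```bash
python3 -m creep '{"delta_pos":[[0.0057,-0.0003,0],[0.0114,-0.0012,0],[0.017,-0.0027,0],[0.0224,-0.0048,0],[0.025,-0.006,0],[0.025,-0.006,0],[0.025,-0.006,0],[0.025,-0.006,0],[0.025,-0.006,0],[0.025,-0.006,0],[0.025,-0.006,0],[0.025,-0.006,-0.02],[0.025,-0.006,-0.05],[0.025,-0.006,-0.09],[0.025,-0.006,-0.12],[0.025,-0.006,-0.12]],"rot":[[0,0,-6],[0,0,-12],[0,0,-18],[0,0,-24],[0,0,-27],[0,0,-27],[0,0,-27],[0,0,-27],[0,0,-27],[0,0,-27],[0,0,-27],[0,0,-27],[0,0,-27],[0,0,-27],[0,0,-27],[0,0,-27]],"jaw":[0.005,0.005,0.005,0.005,0.005,0.005,0.005,0.04,0.04,0.04,0.04,0.04,0.04,0.04,0.04,0.04]}'
```

```text
time_s: 16.83
ee_pos: [603.6, 22.1, 225.0]
orientation: [[0.804, 0.595, 0.012], [0.595, -0.804, -0.0], [0.009, 0.007, -1.0]]
wrist_force: [0.5, -1.1, 1.1]
gripper_width: 40.1
grasp_force: 0.0
```

```bash
python3 -m creep '{"delta_pos":[[-0.003,-0.12,0],[-0.003,-0.12,0],[-0.003,-0.12,0],[-0.003,-0.12,0],[-0.003,-0.12,0],[-0.003,-0.12,0],[-0.003,-0.12,0],[-0.003,-0.12,0],[-0.003,-0.12,0]],"rot":[[0,0,7],[0,0,14],[0,0,21],[0,0,27],[0,0,27],[0,0,27],[0,0,27],[0,0,27],[0,0,27]],"jaw":[0.04,0.04,0.04,0.04,0.04,0.04,0.04,0.04,0.04]}'
python3 - <<'E'
from m import *
s=get_state();p,R=s['ee_pos'],s['orientation'];np.savez('w8.npz',p=p,R=R)
a=camera('wrist');cv2.imwrite('pics/w8.png',a[:,:,::-1])
c=wproj((685,143,86),p,R).astype(int);x,y=max(c[0]-90,0),max(c[1]-60,0);print(x,y,c)
cv2.imwrite('pics/c8.png',cv2.resize(a[y:y+120,x:x+180],None,fx=4.4,fy=4.4,interpolation=2)[:,:,::-1])
E
```

```text
time_s: 17.58
ee_pos: [526.5, 116.0, 216.2]
orientation: [[0.986, 0.165, -0.0], [0.165, -0.986, -0.0], [-0.0, 0.0, -1.0]]
wrist_force: [0.9, 0.5, -0.3]
gripper_width: 40.1
grasp_force: 0.0
232 0 [322  34]
```

View pics/c8.png

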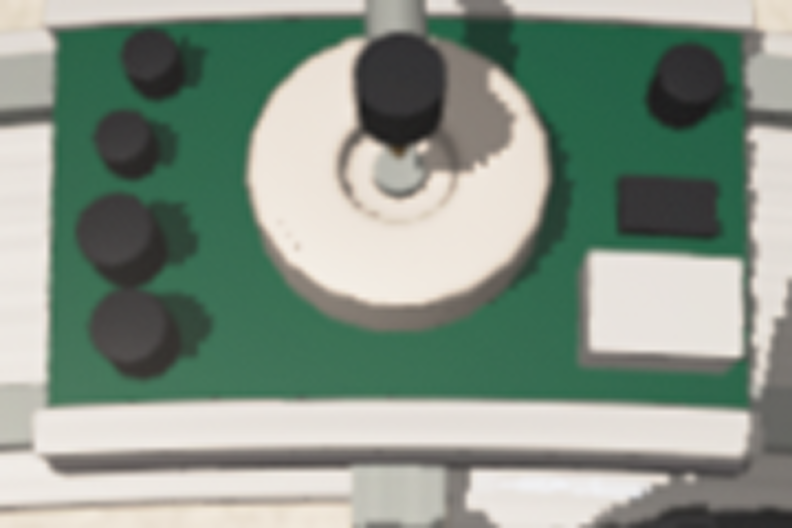

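The needle tip is at crop column 400 and the ring's centre at (247+549)/2 = 398. That is well under 1 mm off along the travel, and the gripper is clear of everything.

```bash
python3 -c "
from rig import *
print(max(abs(get_state()['joint_vel'])));print(sign_off())"
```

```text
0.006620631573578203
the job is handed in; nothing more can be done
None
```

I turned the handwheel about 213° counter-clockwise in two grips, leaving the transformer's middle under the probe tip to well under 1 mm in the last wrist-camera picture, and handed the job in with the gripper clear at about 18 s.

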